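# Put the shoe-care kit away on the rack

### The arm

A 6-joint arm with a two-finger parallel gripper is mounted at the origin on the work surface. World frame = base frame: x ahead of the robot, y to its left, z up, the work surface at z = 0. Lengths are in m, angles in rad, forces in N, time in s.
With the tool pointing down it reaches from about 0.275 to 1 m from the base axis. Payload 8.4 kg.
Tool frame: the origin (TCP) lies at the very end of the fingers, on their centre line; the grasp point (between the pads) lies 19 mm behind it; z points along the fingers, y is the line along which they close (so a half turn about z gives the same grasp; the last joint's range is limited). The gripper opens to 85 mm and grips with 20 to 120 N. Pads are 22 mm wide; open, the fingers measure 114 mm over their backs; the gripper's body (76 mm by 85 mm) begins 54 mm behind the grasp point. The pads swing forward as they close: fully open they stand 13 mm farther back than shut.
Start: joints at [-1.148, 0.353, 1.633, -0, 1.155, -0.002], TCP at [0.258, -0.569, 0.193] pointing down, gripper open.
Joint ranges: [-2.63, 2.63], [-0.92, 2.1], [0.06, 2.66], [-1.3, 4.44], [0, 2.69], [-3.02, 3.02]. Speed limits (rad/s): [2.22, 2.22, 2.79, 3.14, 3.14, 3.14].

### API

Orientations are given as a rotation vector (axis times angle).
In Python, from cell import env, capture, camera_params gives the robot as it stands.
- The arm moves only by the tool play_rows, never from a script. Its argument "increments" is a list of rows, each a list of 7 numbers: the opening in per cent of the stroke, from 0 (shut) to 100 (fully open), then the shift along the world's x, y, z in m, then the turn, a rotation vector about the world's x, y, z in rad. In form: [[gripper, dx, dy, dz, rx, ry, rz], ...]. A call has 1 to 8 rows; each row shifts and turns the commanded pose from where the row before left it; what a row does not reach is not made up. A row lasts 1/8 s, in which the tool goes at most 62.5 mm and 10.7 degrees, less where a joint would pass 70% of its speed; a pose out of reach is approached as far as the arm can. A call is refused whole if a number of a shift passes 0.0625 or a number of a turn 0.188, either way. A call with a gripper value outside its range is refused whole. The fingers move at their own pace and stop on an object; "grip_force" is the grip in N (left out, the last holds). Time passes only in rows, so rows that do not move let the fingers close. It gives the time, the measured TCP pose, the force, the opening and the grip force at its end, in the units of the state.
- env.observe(): the state, without advancing time (a new reading comes with each control period).
- capture(name): name is "scene" or "top"; returns (picture, depth): 480x640x3 uint8, blue, green, red; 480x640 float32, m along the optical axis (not along the pixel's ray), 0 where there is no reading.
- camera_params(name): a dict with "camera_matrix" (3x3 intrinsics, pixels), "T" (4x4, takes a point from camera to world coordinates). Camera axes: x right, y down, z forward; pixel columns grow to the right and rows downward; lengths in m; the calibration is good to about 2 mm. A picture is of the moment at which its call begins. camera_params takes no time and is no camera call.
- env.sign_off(): hands the job in; it is judged then, once.
The state is a dict: "time": time; "q": joint angles; "joint_velocities": joint speeds; "effort": joint torques, N m; "ee_pos": TCP position; "ee_rot": TCP orientation; "force": force on the tool from outside, world axes, zero at the start; "torque": the same for the moment, N m; "width": finger opening in m; "finger_force": force on a finger pad.
Only numpy, scipy, OpenCV 4.12 (cv2) and the standard library are available. Lean on these libraries where they do the work, as an engineer would, in place of code of your own. Each camera call takes 0.05 s, during which the arm holds its last target. There are 200 camera calls.

### The job

Put the shoe-polish tins and the brush away on top of the metal shoe rack. Pile the three tins upright and well centred in the middle of the round cork mat, building from the bottom up: the largest tin first, the middle-sized one on it and the smallest on top; lay the brush, bristles down, flat inside the shallow steel tray, before or after the tins. Leave the shoe horn, the shoe tree and the mango where they are.

Things in the scene. Friction and masses are not known exactly. Their poses are not given: they have to be found in the camera images.
- tin_large: the largest of three closed, flat-topped round metal shoe-polish tins: 66 mm diameter, 32 mm high, rigid, 140 g, give or take 40 %. At the start it stands upright on the black rubber mat (6 mm thick) that lies on the ledge. Origin: centre of its underside; z points up through the lid.
- tin_medium: the middle-sized of three closed, flat-topped round metal shoe-polish tins: 52 mm diameter, 28 mm high, rigid, 90 g, give or take 40 %. At the start it stands upright on the black rubber mat (6 mm thick) that lies on the ledge. Origin: centre of its underside; z points up through the lid.
- tin_small: the smallest of three closed, flat-topped round metal shoe-polish tins: 38 mm diameter, 24 mm high, rigid, 50 g, give or take 40 %. At the start it stands upright on the black rubber mat (6 mm thick) that lies on the ledge. Origin: centre of its underside; z points up through the lid.
- brush: hard shoe brush without a handle: a light wooden block 140 x 55 mm, 24 mm thick (its underside 23 mm above the bristle tips), above a stiff, rigid dark bristle field 130 x 45 mm; 47 mm high in all, about 160 g, give or take 40 %. At the start it stands bristles down on the black rubber mat. Origin: centre of the bristle tips; x along its length, z up through the wood; both ends are alike.
- cork_mat: round flat cork mat, 110 mm diameter, 5 mm thick, fixed on top of the rack. Origin: centre of its underside (110 mm above the ledge); z up.
- tray: shallow rectangular steel tray, fixed on top of the rack beside the cork mat: 172 x 86 mm outside, 168 x 82 mm inside, floor 2 mm thick, rim 8 mm high above its underside. Origin: centre of its underside (110 mm above the ledge); x along its length, z up.
- rack: low metal shoe rack, fixed on the ledge: flat top 200 x 340 mm, its surface 110 mm above the ledge, with four hinged aluminium flaps that hang latched shut along its two long sides (reaching 5 mm beyond the top; they are not used; small latch knobs reach 11 mm). Origin: centre of its footprint on the ledge; x across its depth, y along its length, z up.
- shoe_horn: bystander: black plastic shoe horn lying on the ledge beyond the rubber mat, about 211 mm long, 43 mm wide, 9 mm high. Origin: underside, middle of its length; x points along it to the broad end.
- shoe_tree: bystander: wooden shoe tree lying on the ledge beyond the rack, about 255 mm long, 75 mm wide, 50 mm high. Origin: underside, near the middle of its length; x points along it to the toe.
- mango: bystander: a fallen mango on the ledge, about 108 mm long, 70 mm wide, 69 mm high, lying still. Origin: centre of its underside; x along its length.
Not all that is in view belongs to the job. Leave any red or turquoise look-alike of the brush alone.

How it is judged:
By the outcome, as a careful person would: the job done as asked, in the order asked, and still so for the second after the job is handed in, with the robot touching nothing.
It also fails if it takes over 120 s, if anything falls off the work surface, if the arm or the gripper's body presses on something with over 40 N, if the wrist force passes 120 N, or if a joint passes its speed limit or range.

## Working session

There is one attempt and no reset: what is moved stays moved. The work goes in short steps, Python scripts to look and compute and a tool call to move; the robot and the scene stay as the last step left them, time stands still between calls to the robot, and variables do not carry over. Pictures are saved under pics/ and viewed, at most 14 in all, crops included, and the job is handed in when it is done.

Besides the shell and the picture viewer there is one more tool, called after "Emit:" as name([rows], argument=value, ...), one row to a line, values as JSON. play_rows: Moves the arm, as the interface text tells. Its arguments: {"type":"object","properties":{"increments":{"type":"array","items":{"type":"array","items":{"type":"number"}}},"grip_force":{"type":"number"}},"required":["increments"]}

```bash
mkdir -p pics; ls
python3 - <<'E'
from cell import env,capture,camera_params
import cv2,numpy as np
for n in("scene","top"):
    p,d=capture(n);cv2.imwrite(f"pics/{n}0.png",p);np.save(f"{n}0.npy",d)
    c=camera_params(n);print(n,np.round(c["camera_matrix"],1).tolist(),np.round(c["T"],3).tolist(),(d>0).mean())
print(env.observe())
E
```

```text
pics
scene [[436.4, 0.0, 317.8], [0.0, 436.4, 241.1], [0.0, 0.0, 1.0]] [[-0.785, 0.374, -0.494, 0.935], [0.62, 0.45, -0.643, 0.442], [-0.018, -0.811, -0.585, 0.596], [0.0, 0.0, 0.0, 1.0]] 0.9960546875
top [[463.9, 0.0, 313.3], [0.0, 463.9, 241.5], [0.0, 0.0, 1.0]] [[-0.012, -0.996, 0.085, 0.411], [-1.0, 0.011, -0.019, -0.063], [0.018, -0.085, -0.996, 1.189], [0.0, 0.0, 0.0, 1.0]] 0.9959602864583333
{'time': 0.1, 'q': array([-1.14839801e+00,  3.53595338e-01,  1.63409695e+00,  1.50943618e-05,
        1.15523997e+00, -2.42365318e-03]), 'joint_velocities': array([ 0.00072509, -0.00183886, -0.00286056, -0.00118037,  0.00040994,
       -0.00039569]), 'effort': array([-1.74174666e-04, -6.06356978e+01, -3.42820287e+01,  7.68419227e-06,
        4.02593985e-03, -4.99130934e-06]), 'ee_pos': array([ 0.2573791 , -0.56897879,  0.19241062]), 'ee_rot': array([-3.06970531e+00, -6.62015922e-01,  4.17240394e-04]), 'force': array([1.45792961, 0.39643908, 0.6472056 ]), 'torque': array([-0.0236693 ,  0.02096788, -0.02518691]), 'finger_force': 0.0, 'width': 0.08539159399677836}
```

View pics/top0.png

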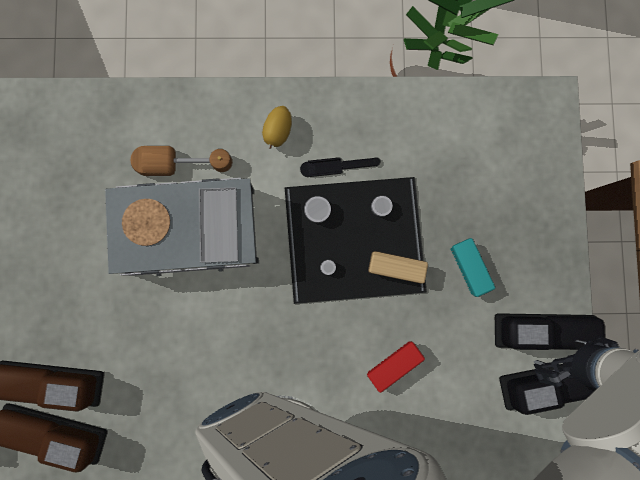

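View pics/scene0.png

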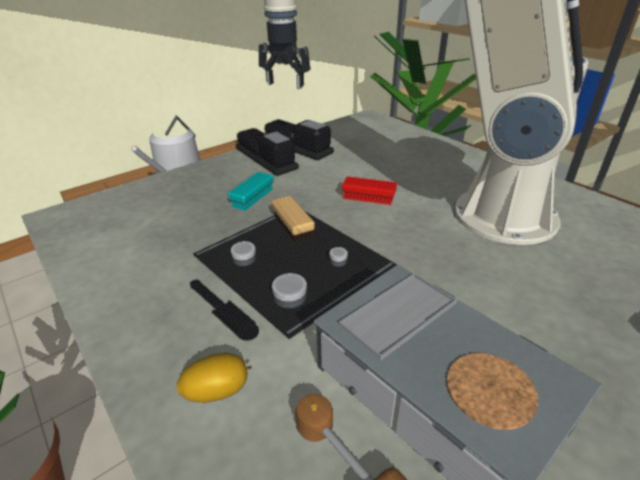

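The top view shows the large tin near (317,209), the medium at (382,206), the small at (328,267), the brush at (398,267), the cork mat at (146,222) and the tray at (221,225). The scene view shows the same things, nothing stacked or blocked.

```bash
cat > h.py <<'E'
from cell import env,capture,camera_params
import cv2,numpy as np
def world(name,d):
    c=camera_params(name);K=c["camera_matrix"];T=np.array(c["T"])
    v,u=np.indices(d.shape);P=np.stack([(u-K[0][2])/K[0][0]*d,(v-K[1][2])/K[1][1]*d,d],-1)
    return P@T[:3,:3].T+T[:3,3]
def ray(name,uv,z):
    c=camera_params(name);K=c["camera_matrix"];T=np.array(c["T"])
    r=T[:3,:3]@np.array([(uv[0]-K[0][2])/K[0][0],(uv[1]-K[1][2])/K[1][1],1]);return T[:3,3]+r*(z-T[2,3])/r[2]
def blob(mask,seed):
    n,l,s,c=cv2.connectedComponentsWithStats(mask.astype(np.uint8));m=(l==l[seed[1],seed[0]]).astype(np.uint8)
    return m,max(cv2.findContours(m,0,1)[0],key=cv2.contourArea)
def rect(name,cn,z):
    w=np.array([ray(name,p[0],z)[:2] for p in cn],np.float32);(c,s,a)=cv2.minAreaRect(w)
    b=cv2.boxPoints((c,s,a));e=[b[1]-b[0],b[2]-b[1]];e=max(e,key=np.linalg.norm)
    return np.round(c,4),np.round(s,4),round(float(np.arctan2(e[1],e[0])),3)
E
python3 - <<'E'
from h import *
n="top";p=cv2.imread("pics/top0.png");d=np.load("top0.npy");W=world(n,d)
hsv=cv2.cvtColor(p,cv2.COLOR_BGR2HSV);z=W[...,2]
for nm,s,h in(("L",(317,209),.038),("M",(382,206),.034),("S",(328,267),.030)):
    m,c=blob(hsv[...,2]>90,s);mm=m.astype(bool)
    (e,ax,_)=cv2.fitEllipse(c);print(nm,e,ax,ray(n,e,h).round(4),"medz",np.median(z[mm]).round(4))
    k=mm&(z>h-.008);print("  hi",W[k].mean(0).round(4),k.sum(),"V",hsv[s[1],s[0]])
m,c=blob((hsv[...,1]>60)&(hsv[...,2]>110),(398,267));print("brush",rect(n,c,.053),np.median(z[m>0]).round(4))
m,c=blob((hsv[...,1]>80),(146,222));e=cv2.fitEllipse(c);print("cork",e,ray(n,e[0],.115).round(4),np.median(z[m>0]))
print("px",hsv[225,221],hsv[225,190],hsv[190,250])
m,c=blob((abs(hsv[...,2].astype(int)-hsv[225,221][2])<12)&(hsv[...,1]<hsv[225,190][1]-8),(221,225));print("tray",rect(n,c,.115),m.sum(),cv2.boundingRect(c))
print("rackz",np.median(z[200:250,178:192]),"ledge",np.median(z[320:340,250:300]),"trayz",np.median(z[210:240,210:230]))
E
```

```text
L (317.1432189941406, 208.7710418701172) (25.134918212890625, 25.630861282348633) [ 0.591  -0.0956  0.038 ] medz 0.0383
  hi [ 0.5907 -0.0962  0.0383] 528 V [105   7 139]
M (381.512451171875, 205.4900665283203) (19.332923889160156, 20.19466781616211) [ 0.5985 -0.2582  0.034 ] medz 0.0339
  hi [ 0.5972 -0.2577  0.0411] 325 V [110   6 138]
S (327.7610778808594, 267.0) (14.017313003540039, 14.80666446685791) [ 0.4452 -0.1205  0.03  ] medz 0.0301
  hi [ 0.4452 -0.1211  0.0304] 177 V [120   4 140]
brush (array([ 0.4429, -0.2917]), array([0.1393, 0.053 ]), 1.355) 0.0528
cork ((145.600341796875, 221.7793731689453), (45.722049713134766, 47.09952926635742), 69.26951599121094) [0.5522 0.3045 0.115 ] 0.11522737636185665
px [110   5 140] [ 98  18 113] [ 97  22 106]
tray (array([0.5434, 0.1327]), array([0.1675, 0.0746]), 0.027) 2283 (204, 189, 34, 73)
rackz 0.11021357708367496 ledge 0.0005538656786481244 trayz 0.11237028451717312
```

```bash
python3 -c "
import cv2
p=cv2.imread('pics/top0.png')
cv2.imwrite('pics/c0.png',cv2.resize(p[165:310,95:300],None,fx=3.8,fy=3.8,interpolation=2))"
```

```text
(no output)
```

View pics/c0.png

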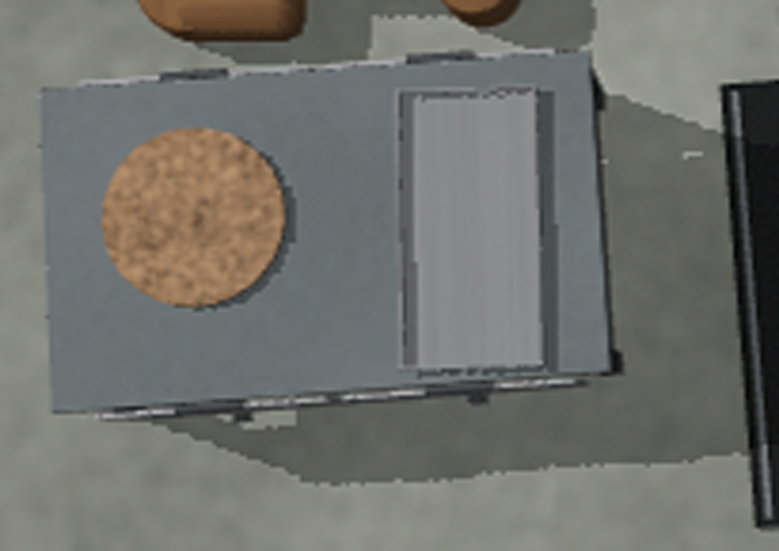

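The crop shows the tray's outer edges at crop columns 400–541 and rows 90–367 (full-picture centre about (218.3, 224.9)), and the whole cork disc at crop (194,217). Next I head for the brush.

Emit:
play_rows([
  [100, 0.0232, 0.0346, -0.005, 0, 0, 0.116],
  [100, 0.0232, 0.0346, -0.005, 0, 0, 0.116],
  [100, 0.0232, 0.0346, -0.005, 0, 0, 0.116],
  [100, 0.0232, 0.0346, -0.005, 0, 0, 0.116],
  [100, 0.0232, 0.0346, -0.005, 0, 0, 0.116],
  [100, 0.0232, 0.0346, -0.005, 0, 0, 0.116],
  [100, 0.0232, 0.0346, -0.005, 0, 0, 0.116],
  [100, 0.0232, 0.0346, -0.005, 0, 0, 0.116],
])

```text
time: 1.1
ee_pos: [0.4437, -0.2914, 0.1527]
ee_rot: [-2.446, -1.971, 0.0]
force: [-0.4, -0.3, 0.1]
width: 0.0856
finger_force: 0.0
```

```bash
cat > st.py <<'E'
from h import *
from scipy.spatial.transform import Rotation as R
o=env.observe();M=R.from_rotvec(o["ee_rot"]).as_matrix()
print("t",o["time"],"pos",o["ee_pos"].round(4),"yawY",np.arctan2(M[1,1],M[0,1]).round(3),"z",M[:,2].round(3),"F",o["force"].round(1),"w",round(o["width"],4),"ff",round(o["finger_force"],1),"q",o["q"].round(2))
E
python3 st.py; python3 -c "
from h import *
print(ray('top',(218.3,224.9),.118).round(4))
import cv2
p,d=capture('scene');cv2.imwrite('pics/s1.png',p)
hsv=cv2.cvtColor(p,cv2.COLOR_BGR2HSV)
p0=cv2.imread('pics/scene0.png');h=cv2.cvtColor(p0,cv2.COLOR_BGR2HSV)
m,c=blob(h[...,1]>90,(490,390));e=cv2.fitEllipse(c);print('cork',e,ray('scene',e[0],.115).round(4))
for s,z in (((289,285),.038),((243,250),.034),((338,253),.030)):
  m,c=blob(h[...,2]>110,s);e=cv2.boundingRect(c);print(e,m.sum(),h[s[1],s[0]])
"
```

```text
t 1.1 pos [ 0.4437 -0.2914  0.1527] yawY -0.214 z [-0.  0. -1.] F [-0.4 -0.3  0.1] w 0.0856 ff 0.0 q [-0.58  0.25  1.87 -0.    1.02 -0.37]
[0.5429 0.1361 0.118 ]
cork ((492.139892578125, 390.8415832519531), (67.18016052246094, 95.71927642822266), 118.87913513183594) [0.5591 0.3091 0.115 ]
(272, 273, 34, 29) 776 [ 90   2 135]
(231, 241, 24, 20) 371 [105   4 135]
(330, 248, 18, 14) 202 [ 60   2 136]
```

```bash
python3 -c "
from h import *
for n,s in (('top',(146,222)),('scene',(490,390))):
  h=cv2.cvtColor(cv2.imread(f'pics/{n}0.png'),cv2.COLOR_BGR2HSV)
  m,c=blob(h[...,1]>80,s);w=np.array([ray(n,p[0],.115)[:2] for p in c],np.float32);print(n,'cork',cv2.fitEllipse(w))
n='scene'
for s,z in (((289,280),.038),((243,248),.034),((338,251),.030)):
  m,c=blob(h[...,2]>110,s);W=world(n,np.load('scene0.npy'));k=(m>0)&(abs(W[...,2]-z)<.004);print(W[k].mean(0),k.sum())
  w=np.array([ray(n,(u,v),z)[:2] for v,u in zip(*np.where(k))],np.float32);print(cv2.minAreaRect(w))
"
```

```text
top cork ((0.5523931384086609, 0.30445775389671326), (0.1069188192486763, 0.1081874668598175), 156.8673553466797)
scene cork ((0.5563300251960754, 0.30548495054244995), (0.10873223841190338, 0.11112619191408157), 132.6080322265625)
[ 0.59610512 -0.09328049  0.0376815 ] 634
((0.5960885286331177, -0.09352831542491913), (0.06614436954259872, 0.06409022957086563), 50.60035705566406)
[ 0.60291601 -0.25631368  0.03357368] 288
((0.602962851524353, -0.2556074857711792), (0.0522044375538826, 0.05196909233927727), 25.437122344970703)
[ 0.44970015 -0.11842965  0.02958959] 154
((0.4499320387840271, -0.11823053658008575), (0.035112518817186356, 0.03419872373342514), 50.385379791259766)
```

Emit:
play_rows([
  [100, 0, 0, -0.04, 0, 0, 0],
  [100, 0, 0, -0.04, 0, 0, 0],
  [100, 0, 0, -0.035, 0, 0, 0],
  [100, 0, 0, -0.017, 0, 0, 0],
  [100, 0, 0, 0, 0, 0, 0],
])

```text
time: 1.78
ee_pos: [0.4425, -0.2923, 0.0203]
ee_rot: [-2.448, -1.965, 0.001]
force: [-0.1, -0.7, 0.4]
width: 0.0853
finger_force: 0.0
```

```bash
python3 st.py; python3 -c "
from h import *
p,d=capture('scene');cv2.imwrite('pics/s2.png',cv2.resize(p[120:300,180:420],None,fx=3,fy=3))"
```

```text
t 1.775 pos [ 0.4425 -0.2923  0.0203] yawY -0.218 z [-0.002  0.001 -1.   ] F [-0.1 -0.7  0.4] w 0.0853 ff 0.0 q [-0.59  0.44  1.96  0.    0.74 -0.37]
```

View pics/s2.png

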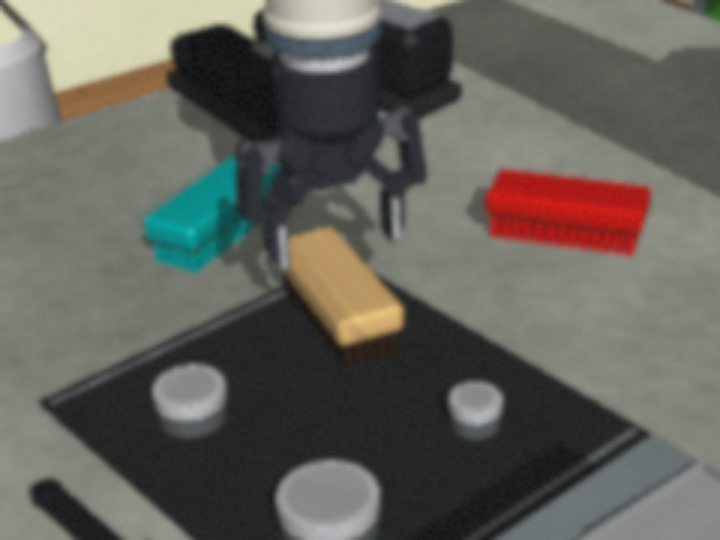

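The crop shows the fingers straddling the wood, with their tips at crop (282,268) and (397,236), seemingly nearer the far end of the brush. I'll check that numerically.

```bash
python3 -c "
from h import *
c=camera_params('scene');T=np.linalg.inv(np.array(c['T']));K=np.array(c['camera_matrix'])
def pr(P):
  q=T[:3,:3]@np.array(P)+T[:3,3];u=K@q;return ((u[:2]/u[2]-[180,120])*3).round(0)
d=np.array([np.cos(.217),-np.sin(.217),0]);t=np.array([.4425,-.2923,.033])
print('tips',pr(t+d*.0427),pr(t-d*.0427))
print('brush top',pr([.4429,-.2917,.053]),pr([.447,-.289,.053]))
p,_=capture('scene');h=cv2.cvtColor(p,cv2.COLOR_BGR2HSV)
m,cn=blob((h[...,1]>60)&(h[...,2]>60)&(h[...,0]<25),(293,210));print(rect('scene',cn,.053),m.sum())
"
```

```text
tips [290. 304.] [388. 277.]
brush top [338. 269.] [336. 272.]
(array([ 0.4542, -0.2786]), array([0.1701, 0.0666]), 1.354) 1015
```

```bash
python3 -c "
from h import *
for n in ('scene','top'):
  p,d=capture(n);W=world(n,d)
  x,y,z=W[...,0],W[...,1],W[...,2]
  e=np.array([np.cos(.217),-np.sin(.217)]);s=(x-.4425)*e[0]+(y+.2923)*e[1];t=-(x-.4425)*e[1]+(y+.2923)*e[0]
  for lo,hi in((.02,.03),(.03,.04),(.04,.05),(.055,.065),(.065,.075),(.08,.09)):
    for sg in(1,-1):
      k=(abs(t)<.05)&(sg*s>.033)&(sg*s<.075)&(z>lo)&(z<hi)
      if k.sum():print(n,lo,sg,k.sum(),'s',s[k].min().round(3),s[k].max().round(3),'t',t[k].min().round(3),t[k].max().round(3))
"
```

```text
scene 0.065 1 2 s 0.052 0.053 t -0.004 0.005
scene 0.065 -1 4 s -0.045 -0.039 t -0.009 0.008
scene 0.08 1 29 s 0.046 0.06 t -0.009 0.013
scene 0.08 -1 29 s -0.053 -0.038 t -0.008 0.011
top 0.08 1 1 s 0.049 0.049 t 0.009 0.009
```

```bash
cat > fz.py <<'E'
from h import *
from scipy.spatial.transform import Rotation as R
o=env.observe();M=R.from_rotvec(o["ee_rot"]).as_matrix();P=o["ee_pos"]
for n in("scene","top"):
    p,d=capture(n);W=world(n,d);L=(W-P)@M
    k=(abs(L[...,0])<.03)&(abs(L[...,1])>.028)&(abs(L[...,1])<.075)&(L[...,2]<.03)&(L[...,2]>-.09)&(W[...,2]>.014)&(p.max(-1)<110)
    q=W[k]
    if len(q):print(n,k.sum(),"lowest z",np.sort(q[:,2])[:8].round(3),"L at lowest",L[k][np.argsort(q[:,2])[:4]].round(3).tolist())
    if n=="scene":cv2.imwrite("pics/f_%.1f.png"%o["time"],cv2.resize(p[140:260,230:350],None,fx=5,fy=5,interpolation=0))
print(P,o["time"])
E
python3 fz.py; ls pics
```

```text
scene 157 lowest z [0.032 0.033 0.033 0.034 0.034 0.035 0.035 0.035] L at lowest [[0.004, 0.028, -0.009], [0.029, 0.029, -0.01], [0.011, 0.029, -0.011], [-0.013, 0.029, -0.011]]
top 3 lowest z [0.042 0.047 0.085] L at lowest [[0.021, -0.028, -0.02], [0.02, -0.028, -0.025], [0.01, 0.047, -0.063]]
[ 0.44408862 -0.29329148  0.02235588] 1.975
c0.png
f_2.0.png
s1.png
s2.png
scene0.png
top0.png
```

View pics/f_2.0.png

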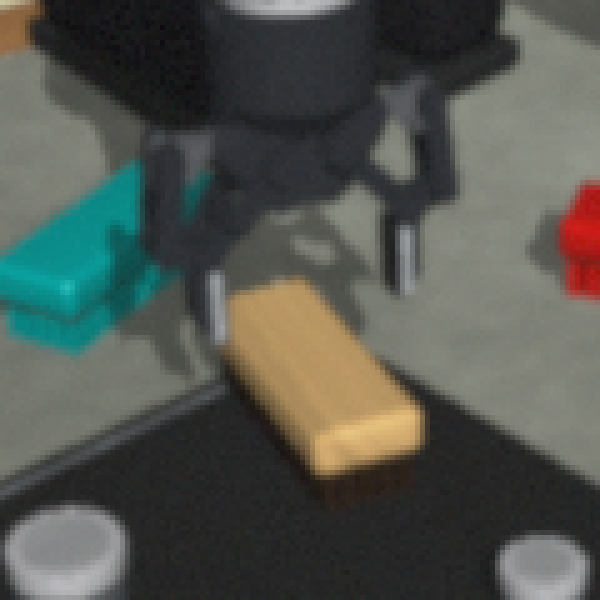

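```bash
python3 -c "
from h import *
p,d=capture('scene');W=world('scene',d)
for u,v in((273,206),(274,208),(311,197),(310,195),(312,192),(273,200)):print(u,v,W[v-1:v+2,u].round(3).tolist(),p[v,u])
for z in (.03,.045,.06,.07):print(z,ray('scene',(274,209),z).round(3),ray('scene',(310.6,198.6),z).round(3))
"; python3 st.py
```

```text
273 206 [[0.497, -0.29, 0.088], [0.495, -0.294, 0.082], [0.494, -0.295, 0.079]] [148 145 141]
274 208 [[0.492, -0.294, 0.079], [0.492, -0.294, 0.076], [0.463, -0.343, 0.039]] [119 122 125]
311 197 [[0.403, -0.271, 0.085], [0.402, -0.273, 0.08], [0.403, -0.272, 0.079]] [141 140 138]
310 195 [[0.404, -0.274, 0.089], [0.404, -0.274, 0.086], [0.405, -0.273, 0.084]] [116 116 114]
312 192 [[0.395, -0.277, 0.093], [0.396, -0.277, 0.09], [0.395, -0.278, 0.087]] [125 121 119]
273 200 [[0.493, -0.293, 0.101], [0.494, -0.293, 0.099], [0.494, -0.293, 0.096]] [150 148 145]
0.03 [ 0.456 -0.355  0.03 ] [ 0.355 -0.337  0.03 ]
0.045 [ 0.468 -0.334  0.045] [ 0.371 -0.317  0.045]
0.06 [ 0.481 -0.313  0.06 ] [ 0.386 -0.296  0.06 ]
0.07 [ 0.49  -0.299  0.07 ] [ 0.396 -0.282  0.07 ]
t 2.125 pos [ 0.4438 -0.2931  0.022 ] yawY -0.218 z [ 0.001 -0.001 -1.   ] F [-0.6 -0.5 -0.1] w 0.0858 ff 0.0 q [-0.59  0.44  1.96  0.    0.74 -0.37]
```

Emit:
play_rows([
  [100, 0, 0, -0.007, 0, 0, 0],
  [100, 0, 0, -0.007, 0, 0, 0],
  [100, 0, 0, 0, 0, 0, 0],
  [100, 0, 0, 0, 0, 0, 0],
])

```text
time: 2.62
ee_pos: [0.4431, -0.2926, 0.0069]
ee_rot: [-2.45, -1.966, 0.0]
force: [-0.0, -0.7, -0.2]
width: 0.0851
finger_force: 0.0
```

```bash
python3 st.py; python3 -c "
from h import *
p,d=capture('scene');W=world('scene',d)
cv2.imwrite('pics/s3.png',cv2.resize(p[140:260,230:350],None,fx=5,fy=5,interpolation=0))
for u in (272,273,274,275,310,311,312):
  c=W[185:225,u];g=p[185:225,u].min(-1);k=(c[:,2]>.05)&(abs(c[:,1]+.285)<.02)
  i=np.where(k)[0].max();print(u,185+i,c[i].round(3))
"
```

```text
t 2.625 pos [ 0.4431 -0.2926  0.0069] yawY -0.218 z [-0.  0. -1.] F [-0.  -0.7 -0.2] w 0.0851 ff 0.0 q [-0.59  0.47  1.97 -0.    0.71 -0.37]
272 213 [ 0.493 -0.305  0.058]
273 214 [ 0.494 -0.298  0.059]
274 214 [ 0.494 -0.294  0.061]
275 214 [ 0.492 -0.293  0.061]
310 205 [ 0.404 -0.274  0.059]
311 204 [ 0.403 -0.272  0.062]
312 204 [ 0.399 -0.273  0.06 ]
```

View pics/s3.png

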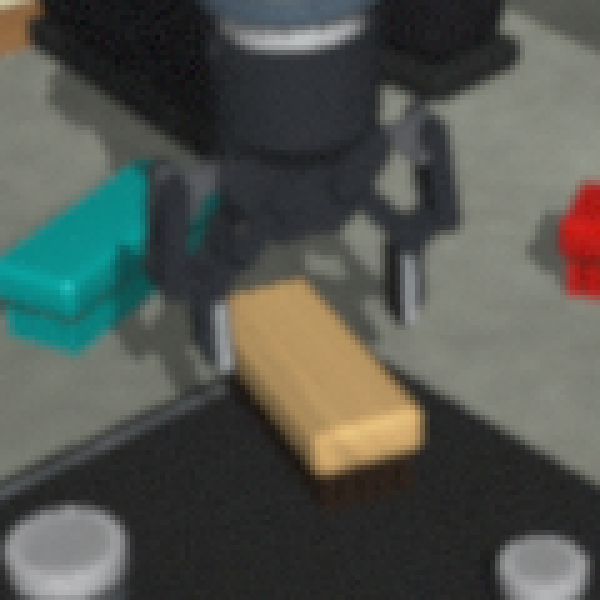

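The tips now sit at crop (225,368) and (407,320). By depth that is about z = 0.06, roughly 38 mm higher than the reported TCP implies, even allowing for the 13 mm swing. They do follow my commands one to one. I'll trust the cameras for height, lower in small steps and watch the force.

Emit:
play_rows([
  [100, 0, 0, -0.007, 0, 0, 0],
  [100, 0, 0, -0.007, 0, 0, 0],
  [100, 0, 0, -0.006, 0, 0, 0],
  [100, 0, 0, 0, 0, 0, 0],
])

```text
time: 3.18
ee_pos: [0.4427, -0.2924, -0.0136]
ee_rot: [-2.449, -1.966, 0.001]
force: [0.3, -0.3, -0.1]
width: 0.0852
finger_force: 0.0
```

Emit:
play_rows([
  [65, 0, 0, 0, 0, 0, 0],
  [50, 0, 0, 0, 0, 0, 0],
  [40, 0, 0, 0, 0, 0, 0],
  [40, 0, 0, 0, 0, 0, 0],
  [40, 0, 0, 0, 0, 0, 0],
], grip_force=40)

```text
time: 3.8
ee_pos: [0.4434, -0.2928, -0.0125]
ee_rot: [2.45, 1.966, 0.0]
force: [-0.7, 0.4, 6.3]
width: 0.0541
finger_force: 43.0
```

```bash
python3 st.py; python3 -c "
from h import *
p,d=capture('scene');W=world('scene',d)
cv2.imwrite('pics/s4.png',cv2.resize(p[140:260,230:350],None,fx=5,fy=5,interpolation=0))
"
```

```text
t 3.8 pos [ 0.4434 -0.2928 -0.0125] yawY -0.218 z [ 0. -0. -1.] F [-0.7  0.4  6.3] w 0.0541 ff 43.0 q [-0.59  0.5   1.98 -0.    0.67 -0.37]
```

View pics/s4.png

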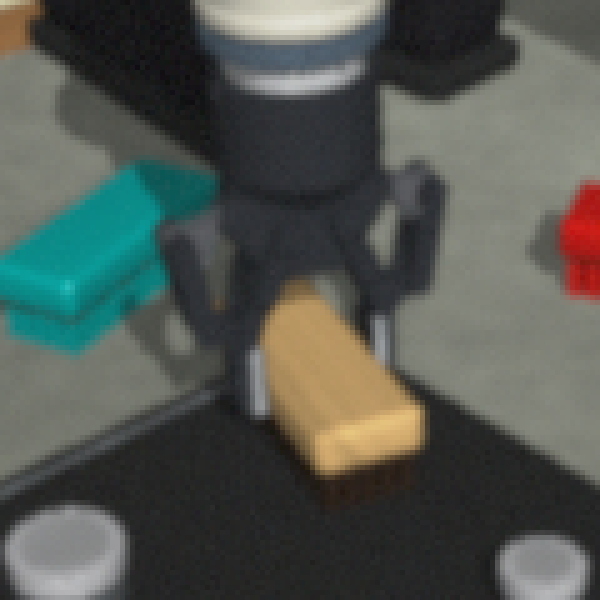

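The crop shows the wood held between both pads at mid-length, with a reported width of 54 mm. I'll lift and carry it to the tray.

Emit:
play_rows([
  [40, 0, 0, 0.04, 0, 0, 0],
  [40, 0, 0, 0.055, 0, 0, 0],
  [40, 0, 0, 0.055, 0, 0, 0],
  [40, 0.01, 0.0428, 0, 0, 0, -0.1325],
  [40, 0.01, 0.0428, 0, 0, 0, -0.1325],
  [40, 0.01, 0.0428, 0, 0, 0, -0.1325],
  [40, 0.01, 0.0428, 0, 0, 0, -0.1325],
  [40, 0.01, 0.0428, 0, 0, 0, -0.1325],
])

```text
time: 4.85
ee_pos: [0.4931, -0.0772, 0.1369]
ee_rot: [-2.959, -1.056, 0.0]
force: [0.7, -0.1, -1.6]
width: 0.0544
finger_force: 43.2
```

Emit:
play_rows([
  [40, 0.01, 0.0428, 0, 0, 0, -0.1325],
  [40, 0.01, 0.0428, 0, 0, 0, -0.1325],
  [40, 0.01, 0.0428, 0, 0, 0, -0.1325],
  [40, 0.01, 0.0428, 0, 0, 0, -0.1325],
  [40, 0.01, 0.0428, 0, 0, 0, -0.1325],
  [40, 0, 0, 0, 0, 0, 0],
])

```text
time: 5.6
ee_pos: [0.5435, 0.1378, 0.1368]
ee_rot: [-3.141, -0.047, -0.0]
force: [-1.1, -0.6, -1.9]
width: 0.0543
finger_force: 43.3
```

```bash
python3 st.py; python3 -c "
from h import *
p,d=capture('scene');W=world('scene',d)
cv2.imwrite('pics/s5.png',cv2.resize(p[150:450,250:610],None,fx=2,fy=2))
"
```

```text
t 5.6 pos [0.5435 0.1378 0.1368] yawY -1.541 z [ 0.     0.001 -1.   ] F [-1.1 -0.6 -1.9] w 0.0543 ff 43.3 q [0.25 0.32 1.83 0.   1.   1.79]
```

View pics/s5.png

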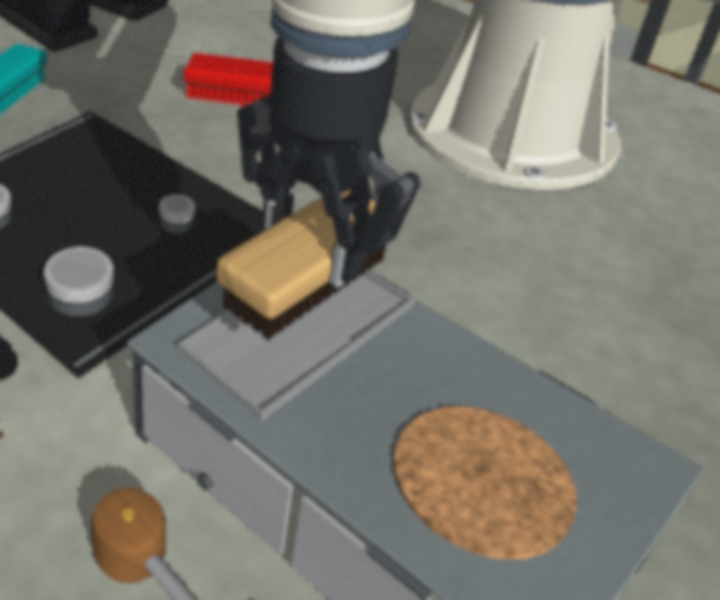

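The crop shows the brush level over the tray and lined up with it. Now I lower it.

Emit:
play_rows([
  [40, 0, 0, -0.02, 0, 0, 0],
  [40, 0, 0, -0.012, 0, 0, 0],
  [40, 0, 0, -0.005, 0, 0, 0],
  [40, 0, 0, 0, 0, 0, 0],
])

```text
time: 6.15
ee_pos: [0.543, 0.1348, 0.0999]
ee_rot: [3.141, 0.043, -0.001]
force: [-0.3, 0.2, -1.1]
width: 0.0543
finger_force: 43.3
```

```bash
python3 st.py; python3 -c "
from h import *
p,d=capture('scene');W=world('scene',d)
h=cv2.cvtColor(p,cv2.COLOR_BGR2HSV);m=(h[...,1]>90)&(h[...,2]>150)&(h[...,0]<25)&(h[...,0]>8)
m[:,430:]=0;m[:240]=0;m[330:]=0;q=W[m];q=q[(q[:,2]>.14)];print(len(q),np.percentile(q[:,2],[50,80,90,97]).round(4))
"
```

```text
t 6.15 pos [0.543  0.1348 0.0999] yawY -1.543 z [-0.001 -0.    -1.   ] F [-0.3  0.2 -1.1] w 0.0543 ff 43.3 q [ 0.24  0.36  1.86 -0.    0.92  1.78]
1521 [0.1645 0.1653 0.1658 0.1663]
```

Emit:
play_rows([
  [40, 0, 0, -0.003, 0, 0, 0],
  [40, 0, 0, -0.002, 0, 0, 0],
  [40, 0, 0, -0.001, 0, 0, 0],
  [40, 0, 0, 0, 0, 0, 0],
])

```text
time: 6.7
ee_pos: [0.5432, 0.1354, 0.0941]
ee_rot: [-3.141, -0.044, 0.0]
force: [-1.0, 1.0, -0.8]
width: 0.0541
finger_force: 43.3
```

Emit:
play_rows([
  [40, 0, 0, -0.001, 0, 0, 0],
  [40, 0, 0, -0.001, 0, 0, 0],
  [40, 0, 0, 0, 0, 0, 0],
])

```text
time: 7.08
ee_pos: [0.5433, 0.1354, 0.0934]
ee_rot: [-3.141, -0.044, -0.001]
force: [-5.3, -0.4, 14.0]
width: 0.0544
finger_force: 45.0
```

Emit:
play_rows([
  [68, 0, 0, 0, 0, 0, 0],
  [76, 0, 0, 0, 0, 0, 0],
  [80, 0, 0, 0, 0, 0, 0],
  [80, 0, 0, 0.02, 0, 0, 0],
  [80, 0, 0, 0.05, 0, 0, 0],
  [80, 0, 0, 0.05, 0, 0, 0],
])

```text
time: 7.82
ee_pos: [0.5428, 0.1353, 0.213]
ee_rot: [3.141, 0.044, -0.002]
force: [0.1, 0.1, 0.6]
width: 0.0684
finger_force: 0.0
```

```bash
python3 st.py; python3 -c "
from h import *
p,d=capture('scene');W=world('scene',d)
h=cv2.cvtColor(p,cv2.COLOR_BGR2HSV);m=(h[...,1]>90)&(h[...,2]>150)&(h[...,0]<25)&(h[...,0]>8)
m[:,430:]=0;m[:240]=0;m[340:]=0;q=W[m];q=q[(q[:,2]>.15)];print(len(q),np.percentile(q[:,2],[3,50,80,90,97]).round(4))
b=cv2.minAreaRect(q[:,:2].astype(np.float32));print(b)
"
```

```text
t 7.825 pos [0.5428 0.1353 0.213 ] yawY -1.543 z [-0.001 -0.    -1.   ] F [0.1 0.1 0.6] w 0.0684 ff 0.0 q [0.24 0.23 1.75 0.   1.16 1.78]
2276 [0.1519 0.1583 0.159  0.1594 0.1599]
((0.7264889478683472, 0.24692614376544952), (0.5626012682914734, 0.09463049471378326), 33.59162139892578)
```

The brush is in the tray with its top at z = 0.158, so it is down flat. Next is the large tin.

Emit:
play_rows([
  [100, 0.008, -0.0385, 0, 0, 0, 0],
  [100, 0.008, -0.0385, 0, 0, 0, 0],
  [100, 0.008, -0.0385, -0.02, 0, 0, 0],
  [100, 0.008, -0.0385, -0.03, 0, 0, 0],
  [100, 0.008, -0.0385, -0.05, 0, 0, 0],
  [100, 0.008, -0.0385, -0.05, 0, 0, 0],
  [100, 0, 0, -0.03, 0, 0, 0],
  [100, 0, 0, 0, 0, 0, 0],
])

```text
time: 8.88
ee_pos: [0.5886, -0.0944, 0.0312]
ee_rot: [-3.14, -0.042, 0.008]
force: [0.1, 0.3, 0.1]
width: 0.0855
finger_force: 0.0
```

```bash
python3 st.py; python3 -c "
from h import *
for n in ('top','scene'):
  p,d=capture(n);W=world(n,d)
  if n=='scene':cv2.imwrite('pics/s6.png',cv2.resize(p[180:340,200:400],None,fx=4,fy=4))
h=cv2.cvtColor(cv2.imread('pics/top0.png'),cv2.COLOR_BGR2HSV)
p,d=capture('top');h=cv2.cvtColor(p,cv2.COLOR_BGR2HSV)
m=(h[...,1]>60)&(h[...,2]>110)&(h[...,0]<25);m,c=blob(m,(221,225));print('brush',rect('top',c,.159))
"
```

```text
t 8.875 pos [ 0.5886 -0.0944  0.0312] yawY -1.544 z [-0.005  0.001 -1.   ] F [0.1 0.3 0.1] w 0.0855 ff 0.0 q [-0.16  0.51  1.81  0.    0.83  1.38]
brush (array([0.5418, 0.1355]), array([0.1373, 0.0518]), 0.029)
```

View pics/s6.png

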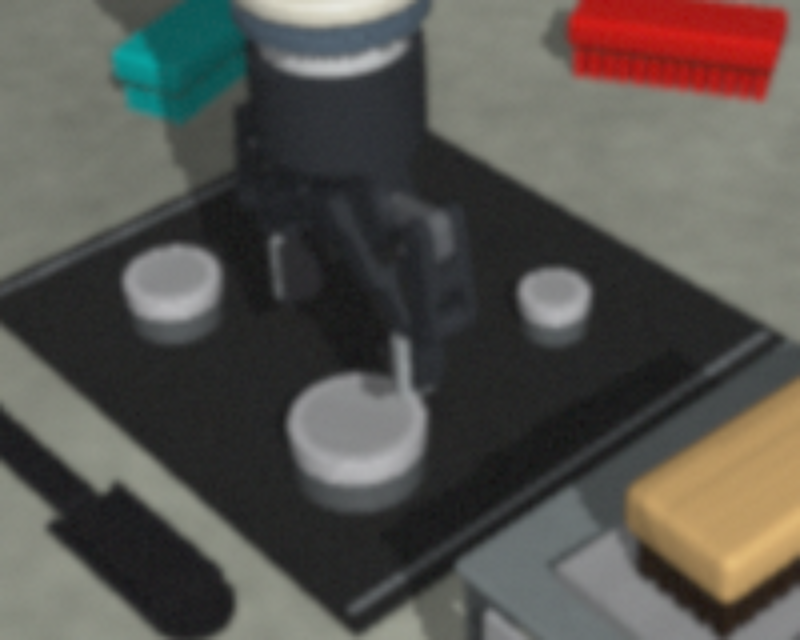

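The brush lies centred in the tray, and the robot and top camera agree to about 1.5 mm. The crop shows the open fingers (pads at crop (278,265) and (403,365)) still above the large tin at (358,425). Lowering.

Emit:
play_rows([
  [100, 0.001, -0.001, -0.02, 0, 0, 0],
  [100, 0, 0, -0.02, 0, 0, 0],
  [100, 0, 0, -0.012, 0, 0, 0],
  [100, 0, 0, -0.008, 0, 0, 0],
  [100, 0, 0, 0, 0, 0, 0],
])

```text
time: 9.65
ee_pos: [0.5914, -0.0952, -0.0269]
ee_rot: [-3.141, -0.044, 0.002]
force: [0.7, -0.4, 0.1]
width: 0.0855
finger_force: 0.0
```

```bash
python3 st.py; python3 -c "
from h import *
p,d=capture('scene');cv2.imwrite('pics/s7.png',cv2.resize(p[200:320,220:370],None,fx=5,fy=5,interpolation=0))
"
```

```text
t 9.65 pos [ 0.5914 -0.0952 -0.0269] yawY -1.543 z [-0.001  0.    -1.   ] F [ 0.7 -0.4  0.1] w 0.0855 ff 0.0 q [-0.16  0.59  1.83  0.    0.72  1.38]
```

View pics/s7.png

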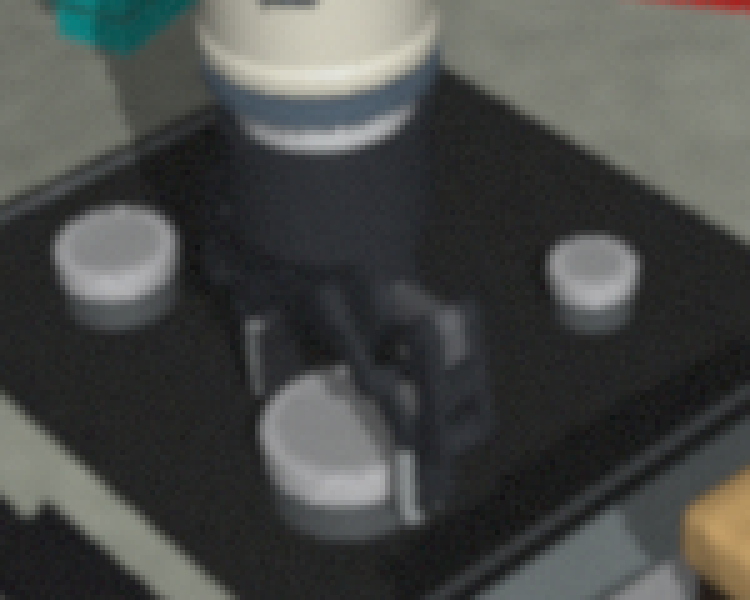

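The crop shows the pads straddling the large tin, the near tip at crop (410,523) just above the mat. I'll go slightly lower and grip.

Emit:
play_rows([
  [100, 0, 0, -0.004, 0, 0, 0],
  [100, 0, 0, -0.003, 0, 0, 0],
  [80, 0, 0, 0, 0, 0, 0],
  [70, 0, 0, 0, 0, 0, 0],
  [60, 0, 0, 0, 0, 0, 0],
  [60, 0, 0, 0, 0, 0, 0],
], grip_force=30)

```text
time: 10.45
ee_pos: [0.592, -0.0953, -0.033]
ee_rot: [3.141, 0.044, 0.0]
force: [-1.5, 0.1, 4.0]
width: 0.0652
finger_force: 33.7
```

```bash
python3 st.py
```

```text
t 10.45 pos [ 0.592  -0.0953 -0.033 ] yawY -1.543 z [ 0. -0. -1.] F [-1.5  0.1  4. ] w 0.0652 ff 33.7 q [-0.16  0.6   1.83  0.    0.71  1.38]
```

Emit:
play_rows([
  [60, 0, 0, 0.06, 0, 0, 0],
  [60, 0, 0, 0.06, 0, 0, 0],
  [60, 0, 0, 0.06, 0, 0, 0],
  [60, -0.0048, 0.05, 0, 0, 0, 0],
  [60, -0.0048, 0.05, 0, 0, 0, 0],
  [60, -0.0048, 0.05, 0, 0, 0, 0],
  [60, -0.0048, 0.05, 0, 0, 0, 0],
  [60, -0.0048, 0.05, 0, 0, 0, 0],
])

```text
time: 11.45
ee_pos: [0.5675, 0.1563, 0.1467]
ee_rot: [-3.141, -0.044, -0.0]
force: [0.2, -0.4, -1.6]
width: 0.0651
finger_force: 35.2
```

Emit:
play_rows([
  [60, -0.0049, 0.05, 0, 0, 0, 0],
  [60, -0.0049, 0.05, 0, 0, 0, 0],
  [60, -0.0049, 0.05, 0, 0, 0, 0],
  [60, 0, 0, 0, 0, 0, 0],
  [60, 0, 0, 0, 0, 0, 0],
])

```text
time: 12.08
ee_pos: [0.5528, 0.3043, 0.1463]
ee_rot: [3.14, 0.045, -0.001]
force: [-0.8, -0.5, -1.1]
width: 0.0652
finger_force: 35.0
```

```bash
python3 st.py;  python3 -c "
from h import *
for n in('scene','top'):
  p,d=capture(n);W=world(n,d);h=cv2.cvtColor(p,cv2.COLOR_BGR2HSV)
  k=(abs(W[...,0]-.555)<.03)&(abs(W[...,1]-.305)<.03)&(W[...,2]<.24)&(W[...,2]>.13)&(h[...,1]<25)
  if k.sum()>5:print(n,k.sum(),np.histogram(W[k][:,2],bins=np.arange(.13,.245,.01)))
"
```

```text
t 12.075 pos [0.5528 0.3043 0.1463] yawY -1.542 z [-0.001 -0.001 -1.   ] F [-0.8 -0.5 -1.1] w 0.0652 ff 35.0 q [ 0.5   0.41  1.66 -0.    1.07  2.04]
scene 2359 (array([   0,    0,    0,    0,    0,   65,  227,  179, 1888,    0,    0]), array([0.13, 0.14, 0.15, 0.16, 0.17, 0.18, 0.19, 0.2 , 0.21, 0.22, 0.23,
       0.24]))
top 207 (array([  0,   0,   0,   0,   0,   0,   1,   7, 180,  19,   0]), array([0.13, 0.14, 0.15, 0.16, 0.17, 0.18, 0.19, 0.2 , 0.21, 0.22, 0.23,
       0.24]))
```

Emit:
play_rows([
  [60, 0, 0, -0.03, 0, 0, 0],
  [60, 0, 0, -0.025, 0, 0, 0],
  [60, 0, 0, -0.01, 0, 0, 0],
  [60, 0, 0, -0.003, 0, 0, 0],
  [60, 0, 0, -0.001, 0, 0, 0],
  [60, 0, 0, 0, 0, 0, 0],
])

```text
time: 12.92
ee_pos: [0.5537, 0.3049, 0.0787]
ee_rot: [-3.141, -0.044, -0.002]
force: [-0.6, -1.1, -1.3]
width: 0.0648
finger_force: 35.1
```

Emit:
play_rows([
  [60, 0, 0, -0.001, 0, 0, 0],
  [60, 0, 0, -0.001, 0, 0, 0],
  [60, 0, 0, 0, 0, 0, 0],
])

```text
time: 13.3
ee_pos: [0.5534, 0.3048, 0.0761]
ee_rot: [-3.141, -0.044, -0.001]
force: [0.2, 0.0, 1.7]
width: 0.0653
finger_force: 35.3
```

Emit:
play_rows([
  [60, 0, 0, -0.0005, 0, 0, 0],
  [60, 0, 0, 0, 0, 0, 0],
  [80, 0, 0, 0, 0, 0, 0],
  [88, 0, 0, 0, 0, 0, 0],
  [95, 0, 0, 0, 0, 0, 0],
  [95, 0, 0, 0.03, 0, 0, 0],
  [95, 0, 0, 0.06, 0, 0, 0],
  [95, 0, 0, 0.02, 0, 0, 0],
])

```text
time: 14.3
ee_pos: [0.5549, 0.3056, 0.1891]
ee_rot: [-3.139, -0.044, -0.007]
force: [0.2, 0.9, -0.6]
width: 0.0812
finger_force: 0.0
```

Emit:
play_rows([
  [85, 0.006, -0.05, 0.01, 0, 0, 0],
  [85, 0.006, -0.05, 0, 0, 0, 0],
  [85, 0.006, -0.06, 0, 0, 0, 0],
  [85, 0.006, -0.06, 0, 0, 0, 0],
  [85, 0.006, -0.06, 0, 0, 0, 0],
  [85, 0.006, -0.06, 0, 0, 0, 0],
  [85, 0.006, -0.06, 0, 0, 0, 0],
  [85, 0.004, -0.06, 0, 0, 0, 0],
])

```text
time: 15.3
ee_pos: [0.5993, -0.1573, 0.1954]
ee_rot: [-3.141, -0.044, -0.001]
force: [0.1, -0.1, 0.6]
width: 0.0725
finger_force: 0.0
```

```bash
python3 st.py
cat > stack.py <<'E'
from h import *
import sys
z=float(sys.argv[1]);r=float(sys.argv[2])
for n in("top","scene"):
    p,d=capture(n);W=world(n,d);h=cv2.cvtColor(p,cv2.COLOR_BGR2HSV)
    m=(abs(W[...,2]-z)<.006)&(h[...,1]<40)&(abs(W[...,0]-.554)<.06)&(abs(W[...,1]-.305)<.06)
    c=max(cv2.findContours(m.astype(np.uint8),0,1)[0],key=cv2.contourArea)
    w=np.array([ray(n,q[0],z)[:2] for q in c],np.float32);e=cv2.fitEllipse(w);print(n,np.round(e[0],4),np.round(e[1],4),"medz",np.median(W[m][:,2]).round(4),"spread",np.percentile(W[m][:,2],[5,95]).round(4))
E
python3 stack.py .147 .033; python3 -c "
from h import *
p,_=capture('top');h=cv2.cvtColor(p,cv2.COLOR_BGR2HSV);m,c=blob(h[...,2]>90,(382,206));e=cv2.fitEllipse(c);print(e,ray('top',e[0],.034))"
```

```text
t 15.3 pos [ 0.5993 -0.1573  0.1954] yawY -1.543 z [ 0.  0. -1.] F [ 0.1 -0.1  0.6] w 0.0725 ff 0.0 q [-0.26  0.34  1.64  0.    1.16  1.28]
top [0.5525 0.3027] [0.0631 0.0654] medz 0.1474 spread [0.1437 0.1504]
scene [0.5584 0.305 ] [0.0646 0.0679] medz 0.1467 spread [0.144  0.1481]
((381.6481628417969, 205.45469665527344), (19.315340042114258, 19.901325225830078), 101.6218490600586) [ 0.59857069 -0.25859544  0.034     ]
```

The large tin stands within 2 mm of the cork mat's centre. Next, the medium tin.

Emit:
play_rows([
  [85, 0, -0.051, -0.02, 0, 0, 0],
  [85, 0, -0.05, -0.05, 0, 0, 0],
  [85, 0, 0, -0.05, 0, 0, 0],
  [85, 0, 0, -0.05, 0, 0, 0],
  [85, 0, 0, -0.03, 0, 0, 0],
  [85, 0, 0, -0.015, 0, 0, 0],
  [85, 0, 0, 0, 0, 0, 0],
])

```text
time: 16.32
ee_pos: [0.599, -0.2496, -0.0143]
ee_rot: [-3.141, -0.045, 0.002]
force: [-1.0, 0.3, 0.5]
width: 0.0727
finger_force: 0.0
```

```bash
python3 st.py; python3 -c "
from h import *
p,d=capture('scene');cv2.imwrite('pics/s8.png',cv2.resize(p[190:290,190:310],None,fx=6,fy=6,interpolation=0))
"
```

```text
t 16.325 pos [ 0.599  -0.2496 -0.0143] yawY -1.542 z [-0.001  0.001 -1.   ] F [-1.   0.3  0.5] w 0.0727 ff 0.0 q [-0.4   0.63  1.71  0.    0.8   1.15]
```

View pics/s8.png

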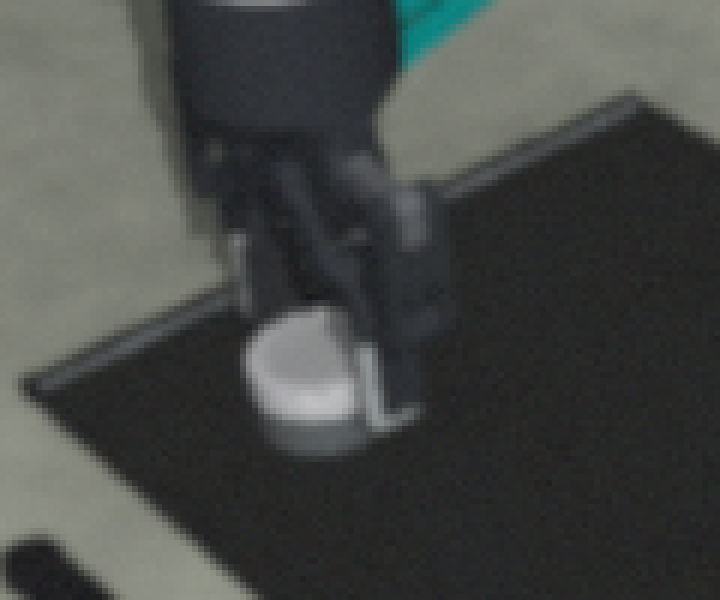

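The crop shows the pads on either side of the medium tin, about 9 mm off centre in y because a row fell short. I'll correct that, lower and grip.

Emit:
play_rows([
  [85, 0, -0.0085, 0, 0, 0, 0],
  [85, 0, 0, -0.007, 0, 0, 0],
  [85, 0, 0, -0.006, 0, 0, 0],
  [85, 0, 0, -0.001, 0, 0, 0],
  [60, 0, 0, 0, 0, 0, 0],
  [52, 0, 0, 0, 0, 0, 0],
  [44, 0, 0, 0, 0, 0, 0],
  [44, 0, 0, 0, 0, 0, 0],
], grip_force=30)

```text
time: 17.38
ee_pos: [0.5993, -0.259, -0.0277]
ee_rot: [3.141, 0.044, 0.0]
force: [-0.4, -0.3, 1.7]
width: 0.0512
finger_force: 31.3
```

```bash
python3 st.py
```

```text
t 17.375 pos [ 0.5993 -0.259  -0.0277] yawY -1.543 z [ 0. -0. -1.] F [-0.4 -0.3  1.7] w 0.0512 ff 31.3 q [-0.41  0.65  1.7   0.    0.78  1.13]
```

Emit:
play_rows([
  [44, 0, 0, 0.06, 0, 0, 0],
  [44, 0, 0, 0.06, 0, 0, 0],
  [44, 0, 0, 0.06, 0, 0, 0],
  [44, -0.0038, 0.047, 0, 0, 0, 0],
  [44, -0.0038, 0.047, 0, 0, 0, 0],
  [44, -0.0038, 0.047, 0, 0, 0, 0],
  [44, -0.0038, 0.047, 0, 0, 0, 0],
  [44, -0.0038, 0.047, 0, 0, 0, 0],
])

```text
time: 18.38
ee_pos: [0.5798, -0.0225, 0.1521]
ee_rot: [-3.141, -0.043, -0.0]
force: [0.7, 0.0, -1.0]
width: 0.0511
finger_force: 32.0
```

Emit:
play_rows([
  [44, -0.0038, 0.047, 0, 0, 0, 0],
  [44, -0.0038, 0.047, 0, 0, 0, 0],
  [44, -0.0038, 0.047, 0, 0, 0, 0],
  [44, -0.0038, 0.047, 0, 0, 0, 0],
  [44, -0.0038, 0.047, 0, 0, 0, 0],
  [44, -0.004, 0.047, 0, 0, 0, 0],
  [44, -0.004, 0.047, 0, 0, 0, 0],
  [44, 0, 0, 0, 0, 0, 0],
])

```text
time: 19.38
ee_pos: [0.5526, 0.308, 0.152]
ee_rot: [-3.14, -0.049, -0.0]
force: [0.0, 0.8, -0.3]
width: 0.0511
finger_force: 32.0
```

```bash
python3 st.py;python3 st.py
```

```text
t 19.375 pos [0.5526 0.308  0.152 ] yawY -1.54 z [ 0.     0.001 -1.   ] F [ 0.   0.8 -0.3] w 0.0511 ff 32.0 q [0.51 0.4  1.66 0.   1.08 2.05]
t 19.375 pos [0.5526 0.308  0.152 ] yawY -1.54 z [ 0.     0.001 -1.   ] F [ 0.   0.8 -0.3] w 0.0511 ff 32.0 q [0.51 0.4  1.66 0.   1.08 2.05]
```

Emit:
play_rows([
  [44, 0, 0, -0.015, 0, 0, 0],
  [44, 0, 0, -0.015, 0, 0, 0],
  [44, 0, 0, -0.005, 0, 0, 0],
  [44, 0, 0, 0, 0, 0, 0],
  [44, 0, 0, 0, 0, 0, 0],
])

```text
time: 20.0
ee_pos: [0.5536, 0.3049, 0.1175]
ee_rot: [-3.141, -0.043, -0.001]
force: [-0.4, -0.2, -0.8]
width: 0.0509
finger_force: 32.0
```

Emit:
play_rows([
  [44, 0, 0, -0.002, 0, 0, 0],
  [44, 0, 0, -0.001, 0, 0, 0],
  [44, 0, 0, -0.001, 0, 0, 0],
  [44, 0, 0, 0, 0, 0, 0],
])

```text
time: 20.5
ee_pos: [0.5533, 0.3051, 0.1133]
ee_rot: [-3.141, -0.044, -0.0]
force: [-0.8, 0.0, 0.8]
width: 0.0508
finger_force: 32.2
```

Emit:
play_rows([
  [44, 0, 0, -0.0007, 0, 0, 0],
  [44, 0, 0, 0, 0, 0, 0],
  [64, 0, 0, 0, 0, 0, 0],
  [72, 0, 0, 0, 0, 0, 0],
  [80, 0, 0, 0, 0, 0, 0],
  [80, 0, 0, 0.03, 0, 0, 0],
  [80, 0, 0, 0.05, 0, 0, 0],
  [80, 0, 0, 0, 0, 0, 0],
])

```text
time: 21.5
ee_pos: [0.5556, 0.3063, 0.1966]
ee_rot: [-3.138, -0.044, -0.01]
force: [0.1, -0.9, 0.0]
width: 0.0686
finger_force: 0.0
```

Emit:
play_rows([
  [70, -0.014, -0.06, 0, 0, 0, 0],
  [70, -0.014, -0.06, 0, 0, 0, 0],
  [70, -0.014, -0.06, 0, 0, 0, 0],
  [70, -0.014, -0.06, 0, 0, 0, 0],
  [70, -0.014, -0.06, 0, 0, 0, 0],
  [70, -0.014, -0.06, 0, 0, 0, 0],
  [70, -0.012, -0.05, 0, 0, 0, 0],
  [70, 0, 0, 0, 0, 0, 0],
])

```text
time: 22.5
ee_pos: [0.4559, -0.1077, 0.1918]
ee_rot: [3.141, 0.037, -0.002]
force: [-0.0, -0.1, -0.4]
width: 0.0595
finger_force: 0.0
```

```bash
python3 st.py; python3 stack.py .175 .026; python3 -c "
from h import *
p,_=capture('scene');h=cv2.cvtColor(p,cv2.COLOR_BGR2HSV);W=world('scene',_)
k=(abs(W[...,2]-.03)<.004)&(abs(W[...,0]-.449)<.03)&(abs(W[...,1]+.118)<.03);print('small scene',W[k].mean(0),k.sum())"
```

```text
t 22.5 pos [ 0.4559 -0.1077  0.1918] yawY -1.547 z [-0.001 -0.    -1.   ] F [-0.  -0.1 -0.4] w 0.0595 ff 0.0 q [-0.23  0.11  1.96 -0.    1.08  1.31]
top [0.5529 0.3027] [0.0492 0.0514] medz 0.1752 spread [0.1718 0.1786]
scene [0.5587 0.3054] [0.0508 0.0542] medz 0.1746 spread [0.1717 0.176 ]
small scene [ 0.44978707 -0.11890677  0.02916903] 160
```

The medium tin is centred on the large one to within 1 mm. Now the small tin.

Emit:
play_rows([
  [70, -0.0113, -0.0155, 0, 0, 0, 0],
  [70, 0, 0, -0.055, 0, 0, 0],
  [70, 0, 0, -0.055, 0, 0, 0],
  [70, 0, 0, -0.05, 0, 0, 0],
  [70, 0, 0, -0.03, 0, 0, 0],
  [70, 0, 0, 0, 0, 0, 0],
  [70, 0, 0, 0, 0, 0, 0],
])

```text
time: 23.52
ee_pos: [0.4468, -0.1199, 0.0032]
ee_rot: [3.141, 0.046, 0.001]
force: [-0.0, 0.3, -0.3]
width: 0.0596
finger_force: 0.0
```

```bash
python3 st.py; python3 -c "
from h import *
p,d=capture('scene');cv2.imwrite('pics/s9.png',cv2.resize(p[190:290,280:400],None,fx=6,fy=6,interpolation=0))
"
```

```text
t 23.525 pos [ 0.4468 -0.1199  0.0032] yawY -1.542 z [ 0.001 -0.    -1.   ] F [-0.   0.3 -0.3] w 0.0596 ff 0.0 q [-0.27  0.4   2.12  0.    0.63  1.28]
```

View pics/s9.png

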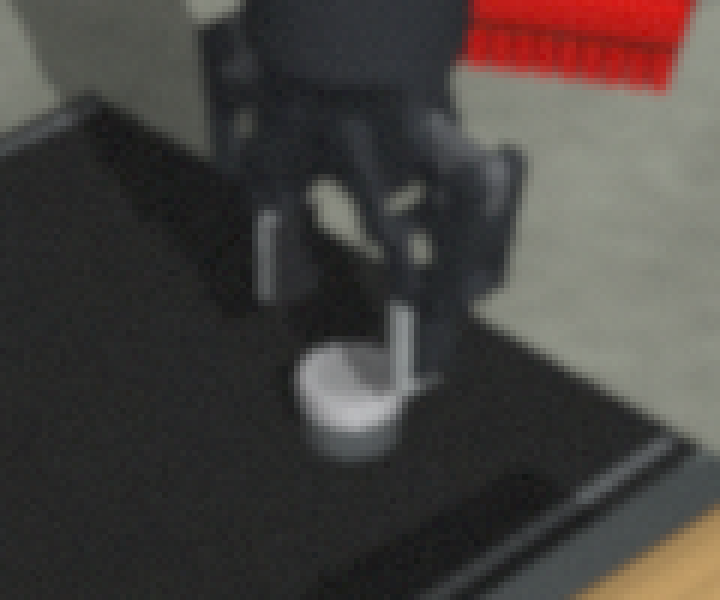

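The crop shows the pads above and on either side of the small tin at (350,390). Lower and grip.

Emit:
play_rows([
  [70, 0, 0, -0.015, 0, 0, 0],
  [70, 0, 0, -0.012, 0, 0, 0],
  [70, 0, 0, -0.005, 0, 0, 0],
  [50, 0, 0, 0, 0, 0, 0],
  [38, 0, 0, 0, 0, 0, 0],
  [28, 0, 0, 0, 0, 0, 0],
  [28, 0, 0, 0, 0, 0, 0],
  [28, 0, 0, 0, 0, 0, 0],
], grip_force=25)

```text
time: 24.58
ee_pos: [0.446, -0.1205, -0.0295]
ee_rot: [3.141, 0.044, 0.0]
force: [0.2, -0.0, -0.6]
width: 0.0374
finger_force: 25.1
```

```bash
python3 st.py
```

```text
t 24.575 pos [ 0.446  -0.1205 -0.0295] yawY -1.543 z [ 0. -0. -1.] F [ 0.2 -0.  -0.6] w 0.0374 ff 25.1 q [-0.27  0.46  2.13  0.    0.55  1.28]
```

Emit:
play_rows([
  [28, 0, 0, 0.05, 0, 0, 0],
  [28, 0, 0, 0.05, 0, 0, 0],
  [28, 0, 0, 0.05, 0, 0, 0],
  [28, 0, 0, 0.05, 0, 0, 0],
  [28, 0.0107, 0.0425, 0, 0, 0, 0],
  [28, 0.0107, 0.0425, 0, 0, 0, 0],
  [28, 0.0107, 0.0425, 0, 0, 0, 0],
  [28, 0.0107, 0.0425, 0, 0, 0, 0],
])

```text
time: 25.58
ee_pos: [0.4888, 0.0509, 0.1706]
ee_rot: [3.141, 0.044, 0.001]
force: [0.8, -0.3, 0.0]
width: 0.0372
finger_force: 25.6
```

Emit:
play_rows([
  [28, 0.0107, 0.0425, 0, 0, 0, 0],
  [28, 0.0107, 0.0425, 0, 0, 0, 0],
  [28, 0.0107, 0.0425, 0, 0, 0, 0],
  [28, 0.0108, 0.0425, 0, 0, 0, 0],
  [28, 0.0108, 0.0425, 0, 0, 0, 0],
  [28, 0.0108, 0.043, 0, 0, 0, 0],
  [28, 0, 0, 0, 0, 0, 0],
  [28, 0, 0, 0, 0, 0, 0],
])

```text
time: 26.58
ee_pos: [0.5526, 0.3044, 0.17]
ee_rot: [3.14, 0.044, -0.002]
force: [-0.3, -0.0, -1.0]
width: 0.0372
finger_force: 25.6
```

Emit:
play_rows([
  [28, 0, 0, -0.012, 0, 0, 0],
  [28, 0, 0, -0.01, 0, 0, 0],
  [28, 0, 0, -0.005, 0, 0, 0],
  [28, 0, 0, 0, 0, 0, 0],
  [28, 0, 0, -0.002, 0, 0, 0],
  [28, 0, 0, -0.001, 0, 0, 0],
  [28, 0, 0, 0, 0, 0, 0],
])

```text
time: 27.45
ee_pos: [0.5532, 0.3051, 0.1405]
ee_rot: [-3.141, -0.044, -0.0]
force: [-0.7, 1.1, -1.9]
width: 0.0371
finger_force: 25.6
```

```bash
python3 st.py
```

```text
t 27.45 pos [0.5532 0.3051 0.1405] yawY -1.543 z [ 0.  0. -1.] F [-0.7  1.1 -1.9] w 0.0371 ff 25.6 q [ 0.5   0.41  1.67 -0.    1.06  2.04]
```

Emit:
play_rows([
  [28, 0, 0, -0.001, 0, 0, 0],
  [28, 0, 0, -0.0005, 0, 0, 0],
  [28, 0, 0, 0, 0, 0, 0],
])

```text
time: 27.82
ee_pos: [0.5533, 0.3051, 0.1393]
ee_rot: [-3.141, -0.044, -0.0]
force: [-1.5, -1.0, 4.5]
width: 0.0364
finger_force: 26.0
```

Contact. I'll release, rise and clear the view.

Emit:
play_rows([
  [48, 0, 0, 0, 0, 0, 0],
  [58, 0, 0, 0, 0, 0, 0],
  [66, 0, 0, 0, 0, 0, 0],
  [66, 0, 0, 0.03, 0, 0, 0],
  [66, 0, 0, 0.05, 0, 0, 0],
  [66, 0, 0, 0.03, 0, 0, 0],
])

```text
time: 28.58
ee_pos: [0.5539, 0.3053, 0.2514]
ee_rot: [-3.14, -0.044, -0.003]
force: [-0.1, -0.0, -0.3]
width: 0.0565
finger_force: 0.0
```

Emit:
play_rows([
  [66, -0.02, -0.055, 0, 0, 0, 0],
  [66, -0.02, -0.055, 0, 0, 0, 0],
  [66, -0.02, -0.055, 0, 0, 0, 0],
  [66, -0.02, -0.055, 0, 0, 0, 0],
  [66, -0.02, -0.055, 0, 0, 0, 0],
  [66, -0.02, -0.055, 0, 0, 0, 0],
  [66, 0, -0.055, 0, 0, 0, 0],
  [66, 0, 0, 0, 0, 0, 0],
])

```text
time: 29.58
ee_pos: [0.4329, -0.0831, 0.2492]
ee_rot: [3.14, 0.036, 0.001]
force: [0.6, -0.2, -0.6]
width: 0.0563
finger_force: 0.0
```

```bash
python3 st.py; python3 stack.py .199 .019; python3 -c "
from h import *
p,d=capture('scene');cv2.imwrite('pics/end.png',p)"
```

```text
t 29.575 pos [ 0.4329 -0.0831  0.2492] yawY -1.548 z [ 0.001 -0.001 -1.   ] F [ 0.6 -0.2 -0.6] w 0.0563 ff 0.0 q [-0.19  0.    1.94 -0.    1.2   1.36]
top [0.5529 0.3028] [0.0358 0.038 ] medz 0.1994 spread [0.1958 0.202 ]
scene [0.5588 0.3056] [0.0368 0.0406] medz 0.1986 spread [0.1946 0.1999]
```

View pics/end.png

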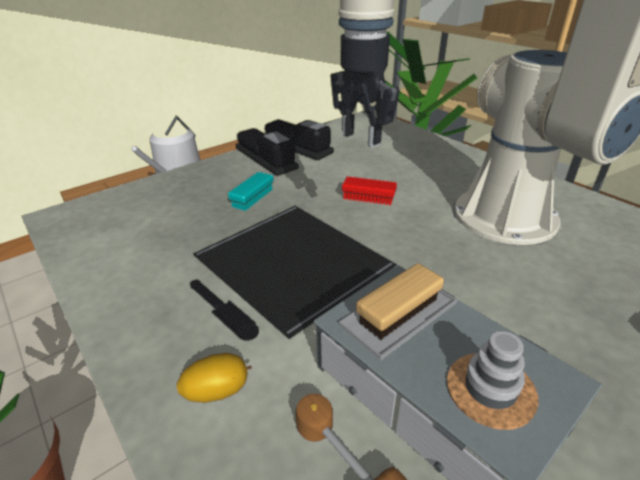

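The final picture shows the brush flat in the tray at (400,305) and the three tins piled, concentric, on the cork at (495,375). The bystanders have not moved.

```bash
python3 -c "
from cell import env
print(env.sign_off())"
```

```text
the job is handed in; nothing more can be done
None
```

The job is handed in: the tins are piled large, medium, small, about 2 mm from the cork mat's centre, and the brush lies bristles down in the tray; the verdict was not shown. The fingertips sat about 38 mm higher than the reported TCP height, so I set heights by the cameras.

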